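Open the combination lock and present it

ROBOT

A 6-joint arm with a two-finger parallel gripper is mounted at the origin on a cart in front of the work surface, level with it; the furniture and walls round the work are solid. World frame = base frame: x ahead of the robot, y to its left, z up, the work surface at z = 0. Lengths are in m, angles in rad, forces in N, time in s.
With the tool pointing down it reaches from about 0.4 to 0.825 m from the base axis. Payload 7 kg.
Tool frame: the origin (TCP) lies at the centre of the arm's flange, where the gripper is bolted on; the fingertips stand 178 mm ahead of it and the grasp point (between the pads) lies 159 mm ahead of it; x points along the fingers, z is the direction in which the jaws open and shut, and the axes are right-handed (so a half turn about x gives the same grasp; the last joint's range is limited). The gripper opens to 88 mm and grips with 3 to 60 N. Pads are 19 mm wide; open, the fingers measure 130 mm over their backs; the gripper's body (78 mm by 193 mm) begins 47 mm behind the grasp point.
Start: joints at [1.498, 0.359, 0.012, 0, -1.224, -0.288], TCP at [0.238, 0.632, 0.405] pointing down, gripper open.
Joint ranges: [-3.07, 3.07], [-1.43, 2.12], [-1.02, 1.25], [-3.03, 1.67], [-3.05, -0], [-3.03, 3.03]. Speed limits (rad/s): [2.39, 2.39, 3.01, 3.14, 3.14, 3.14].

INTERFACE

Orientations are given as [roll, pitch, yaw] about the fixed x, y, z axes, in that order (R = Rz(yaw) Ry(pitch) Rx(roll)).
In Python, from station import telemetry, optics, job_done, finder gives the robot as it stands.
- The arm moves only by the tool play_rows, never from a script. Its argument "steps" is a list of rows, each an object of numbers: "gripper": the opening, from 0 (shut) to 1 (fully open); "tx", "ty", "tz": the shift along the tool's x, y, z in units of 25 mm (1.0 is 25 mm); "ax", "ay", "az": the turn, a rotation vector about the tool's x, y, z in units of 6 degrees (1.0 is 6 degrees). In form: [{"gripper": .., "tx": .., "ty": .., "tz": .., "ax": .., "ay": .., "az": ..}, ...]. A call has 1 to 20 rows; each row shifts and turns the commanded pose from where the row before left it, along the tool's axes as they then stand; what a row does not reach is not made up. A row lasts 1/12 s, in which the tool goes at most 41.7 mm and 7.16 degrees, less where a joint would pass 70% of its speed; a pose out of reach is approached as far as the arm can. A call is refused whole if a number of a shift passes 1 or a number of a turn 1, either way. A call with a gripper value outside its range is refused whole. The fingers move at their own pace and stop on an object; "newtons" is the grip in N (left out, the last holds). Time passes only in rows, so rows that do not move let the fingers close. It gives the time, the measured TCP pose, the force and the opening at its end, in the units of the state.
- telemetry.get_state(): the state, without advancing time (a new reading comes with each control period).
- optics.grab_frame(name): name is "side" or "top"; returns the picture (400x640x3 uint8, red, green, blue); there is no depth.
- optics.calibration(name): a dict with "fx", "fy", "cx", "cy" (pixels), "T" (4x4, takes a point from camera to world coordinates). Camera axes: x right, y down, z forward; pixel columns grow to the right and rows downward; lengths in m; the calibration is good to about 2 mm. A picture is of the moment at which its call begins. calibration takes no time and is no camera call.
- job_done(): hands the job in, once; it reports no verdict.
Trained networks look in the newest picture that a camera, given by its name, has taken for a name from the list of things; names that differ only in an ending like _2 or _b are one class to them, and where a whole thing is asked for, a point or a joint stands for the part that bears it (a point fixed in the world has none). Each returns a list of dicts, best first, with "confidence" (0 to 1); they miss things now and then, are a little off and sometimes report something else, mostly with a low value. They report only what shows in the picture. A call takes as long as a camera call.
- finder.look_for(query, camera): "extent" ([left, top, right, bottom] in pixels, round what is visible of it).
- finder.silhouettes(query, camera): "pixels" (400x640 bool, what is visible of it) and "extent" ([left, top, right, bottom] in pixels, round what is visible of it).
- finder.pinpoint(query, camera): "location" ([row, column] in pixels: a listed point, or the origin of a listed thing).
The state is a dict: "t": time; "q": joint angles; "qd": joint speeds; "joint_efforts": joint torques, N m; "eef_pos": TCP position; "ee_rot": TCP orientation; "force": force on the tool from outside, world axes, zero at the start; "moment": the same for the moment, N m; "width": finger opening in m.
Only numpy, scipy, OpenCV 4.12 (cv2) and the standard library are available. Lean on these libraries where they do the work, as an engineer would, in place of code of your own. Each camera call takes 0.05 s, during which the arm holds its last target.

TASK

Lift the lid of the grey lock box on the bench right back until it rests open on its stop. Then turn the lock's dial clockwise, click by click, until the raised line on the knob points at the one long mark towards the shackle, pull the shackle open and lift the opened lock out by its shackle. Finish while still holding the lock by the shackle, upright and still, a good hand's breadth above the box, without disturbing the other things on the bench.

Things in the scene. Friction and masses are not known exactly. Their poses are not given: they have to be found in the camera images.
- lockbox: Fixed grey steel box with open top, 134 (x) x 200 (y) x 92 (z) mm outside, walls and floor 5 mm thick; origin at the centre of its underside, on the bench. Its front faces its -x (roughly the robot), its +x is the hinge side, z up. The lock stands on its floor in the middle, between eight low fences (12 mm high, 1.5 mm play all round).
- lid (a joint): Angle of the box's lid: 0 shut, grows as the front edge is lifted, 2.2 rad fully back on its stop. Flat plate 140 x 202 x 5 mm, 0.25 kg; the hinge axis runs along the box's y at 70.5 mm in +x and 95 mm up from the box's origin. A plain hinge: short of about 1.6 rad it falls shut when let go, beyond that it falls back gently onto the stop by itself.
- lid_tab (a point): Grip point in the steel tab at the middle of the lid's front edge: tab 20 mm wide (along the box's y), 5 mm thick, standing 30 mm out from the lid's edge; the point lies 18 mm out from that edge and 159 mm from the hinge axis, at mid thickness (95 mm above the bench when shut). Fingers that close along the box's y can hold it while it swivels between them; the point turns with the lid.
- lock: Loose combination lock, aluminium block 50 (x) x 112 (y) x 34 (z) mm, about 0.4 kg in all; origin at the centre of its underside, which stands 5 mm above the bench in the box; axes as the box's. On its top face: the dial at y = -28 mm, the shackle at y = +33 mm.
- dial (a joint): Angle of the dial, rad, growing as it turns clockwise seen from above, from -0.1 to 2.2 (hard stops). It clicks into a notch every 0.35 rad (0, 0.35, 0.70, ...; about 0.03 N m to leave a notch, and it settles into the nearest one when let go). Only the notch at 1.40 frees the shackle: there the raised white line on the knob points to the lock's +y, at the long mark. The gate passes within about 0.15 rad of it. At the start the dial stands somewhere from 0 to 0.6.
- dial_grip (a point): Point on the dial's axis at half the knob's height. The knob is round, black, knurled, 32 mm in diameter and 18 mm high; this point is 44.5 mm above the lock's underside (10.5 mm above its top face). The gap between knob and shackle is 28 mm.
- shackle (a joint): Travel of the shackle out of the lock, m: 0 shut, 0.018 fully open (stop). Slides straight up out of the lock's top with about 0.3 N of friction and no spring, so that it stops at its end and then carries the lock; blocked (within 1 mm) unless the dial is in its opening notch.
- shackle_grip (a point): Grip point between the two upright legs of the U-shaped shackle: round steel bar 8 mm thick, U standing in the lock's y-z plane, 34 mm wide outside along the lock's y (legs at 20 and 46 mm). When shut the bow's top stands 42 mm above the lock's top face, and this point 20 mm above it. It moves with the shackle.
- jar_c: Bystander: clear specimen jar with a pale layer at the bottom, 50 mm across, 60 mm high; origin at the centre of its underside.
- slide_box: Bystander: flat box for glass slides, 90 x 98 x 36 mm; origin at the centre of its underside.
- pen_c: Bystander: marker pen lying on the bench, 135 mm long, 17 mm thick; origin at the middle of its underside.

How it is judged:
By the outcome, as a careful person would: the job done as asked, in the order asked, and still so for the second after the job is handed in, while the arm keeps its last pose, push and grip.
It also fails if it takes over 67 s, if anything falls off the work surface, if the arm or the gripper's body presses on something with over 40 N, if the wrist force passes 120 N, or if a joint passes its speed limit or range.

## Working session

There is one attempt and no reset: what is moved stays moved. The work goes in short steps, Python scripts to look and compute and a tool call to move; the robot and the scene stay as the last step left them, time stands still between calls to the robot, and variables do not carry over. Pictures are saved under pics/ and viewed, and the job is handed in when it is done.

Besides the shell and the picture viewer there is one more tool, called after "Request:" as a command line: name --argument value ..., lists and objects as JSON in quotes. play_rows: Moves the arm, as the interface text tells. Its arguments: {"type":"object","properties":{"steps":{"type":"array"},"newtons":{"type":"number"}},"required":["steps"]}

```bash
ls; mkdir -p pics; python3 - <<'E'
from station import telemetry, optics, finder
import cv2, numpy as np
np.set_printoptions(precision=4,suppress=True)
for c in ["side","top"]:
    im=optics.grab_frame(c); cv2.imwrite(f"pics/{c}0.png",im[:,:,::-1])
    k=optics.calibration(c); print(c,{a:k[a] for a in("fx","fy","cx","cy")}); print(np.array(k["T"]))
    for q in ["lockbox","lid_tab","lid","jar_c","slide_box","pen_c"]:
        r=finder.pinpoint(q,c)[:1]; print(q,[(x["location"],x["confidence"]) for x in r])
print(telemetry.get_state())
E
```

```text
pics
side {'fx': 411.03734656148526, 'fy': 411.03734656148526, 'cx': 314.8073734705402, 'cy': 199.77940199014506}
[[ 0.4333 -0.6622  0.6113 -0.0261]
 [-0.9012 -0.3199  0.2923  0.0443]
 [ 0.002  -0.6776 -0.7355  0.7232]
 [ 0.      0.      0.      1.    ]]
lockbox [([237.4, 358.0], 0.81)]
lid_tab [([243.8, 365.7], 0.66)]Traceback (most recent call last):
  File "<stdin>", line 8, in <module>
ValueError: it knows: dial_grip, jar, lid_tab, lock, lockbox, pen, shackle_grip, slide_box
```

```bash
cat > h.py <<'E'
from station import telemetry, optics, finder
import cv2, numpy as np
from scipy.spatial.transform import Rotation as R
np.set_printoptions(precision=4,suppress=True)
def ray(c,rc):
    k=optics.calibration(c);T=np.array(k["T"])
    d=np.array([(rc[1]-k["cx"])/k["fx"],(rc[0]-k["cy"])/k["fy"],1.]);
    return T[:3,3],T[:3,:3]@d
def onz(c,rc,z):
    o,d=ray(c,rc); return o+d*(z-o[2])/d[2]
def proj(c,p):
    k=optics.calibration(c);T=np.array(k["T"]);x=T[:3,:3].T@(np.array(p)-T[:3,3])
    return x[1]/x[2]*k["fy"]+k["cy"],x[0]/x[2]*k["fx"]+k["cx"]
def tri(a,b,ca="side",cb="top"):
    A=[];B=[]
    for c,rc in((ca,a),(cb,b)):
        o,d=ray(c,rc);d=d/np.linalg.norm(d);P=np.eye(3)-np.outer(d,d);A.append(P);B.append(P@o)
    x=np.linalg.lstsq(np.vstack(A),np.hstack(B),rcond=None)[0]
    return x, [np.linalg.norm(A[i]@x-B[i]) for i in(0,1)]
def save(c,n):
    im=optics.grab_frame(c); cv2.imwrite(f"pics/{n}.png",im[:,:,::-1]); return im
def st():
    s=telemetry.get_state()
    for k in("t","q","eef_pos","ee_rot","force","moment","width"): print(k,np.round(s[k],4))
    r=R.from_euler('xyz',s["ee_rot"]).as_matrix(); print(r); print("grasp",np.array(s["eef_pos"])+.159*r[:,0])
    return s
E
python3 - <<'E'
from h import *
for c in ["side","top"]:
    save(c,c+"1")
    k=optics.calibration(c); print(c,{a:k[a] for a in("fx","fy","cx","cy")}); print(np.array(k["T"]))
    for q,z in [("lockbox",0),("lid_tab",.095),("jar",0),("slide_box",0),("pen",0)]:
        r=finder.pinpoint(q,c)[:1]; print(q,[(x["location"],x["confidence"],onz(c,x["location"],z)) for x in r])
st()
E
```

```text
side {'fx': 411.03734656148526, 'fy': 411.03734656148526, 'cx': 314.8073734705402, 'cy': 199.77940199014506}
[[ 0.4333 -0.6622  0.6113 -0.0261]
 [-0.9012 -0.3199  0.2923  0.0443]
 [ 0.002  -0.6776 -0.7355  0.7232]
 [ 0.      0.      0.      1.    ]]
lockbox [([237.7, 360.4], 0.98, array([0.5163, 0.1919, 0.    ]))]
lid_tab [([241.3, 367.3], 0.98, array([0.4427, 0.1576, 0.095 ]))]
jar [([171.6, 286.4], 0.55, array([0.6317, 0.4394, 0.    ]))]
slide_box [([215.5, 247.1], 0.59, array([0.4625, 0.4512, 0.    ]))]
pen [([265.0, 271.2], 0.9, array([0.3687, 0.3335, 0.    ]))]
top {'fx': 463.86202525580717, 'fy': 463.86202525580717, 'cx': 321.18722209576157, 'cy': 208.18104542108983}
[[ 0.0016 -0.987   0.161   0.3432]
 [-1.     -0.0012  0.0025  0.2933]
 [-0.0023 -0.161  -0.987   0.9162]
 [ 0.      0.      0.      1.    ]]
lockbox [([193.6, 371.5], 0.6, array([0.5225, 0.1945, 0.    ]))]
lid_tab [([227.6, 400.1], 0.79, array([0.4423, 0.1548, 0.095 ]))]
jar [([146.3, 252.0], 0.59, array([0.6208, 0.4375, 0.    ]))]
slide_box [([220.4, 244.2], 0.58, array([0.4678, 0.4491, 0.    ]))]
pen [([273.4, 302.5], 0.59, array([0.3633, 0.332 , 0.    ]))]
t 0.75
q [ 1.4981  0.3585  0.0119 -0.     -1.2241 -0.2881]
eef_pos [0.2383 0.6315 0.4047]
ee_rot [-2.3746  1.5707  1.977 ]
force [-0.5805  0.2992  0.1725]
moment [ 0.0358  0.0014 -0.0078]
width 0.0877
[[-0.      0.9356 -0.353 ]
 [ 0.     -0.353  -0.9356]
 [-1.     -0.     -0.    ]]
grasp [0.2383 0.6315 0.2457]
```

View pics/side1.png

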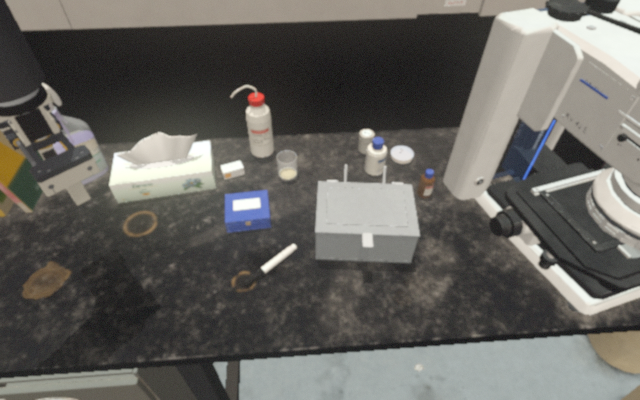

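View pics/top1.png

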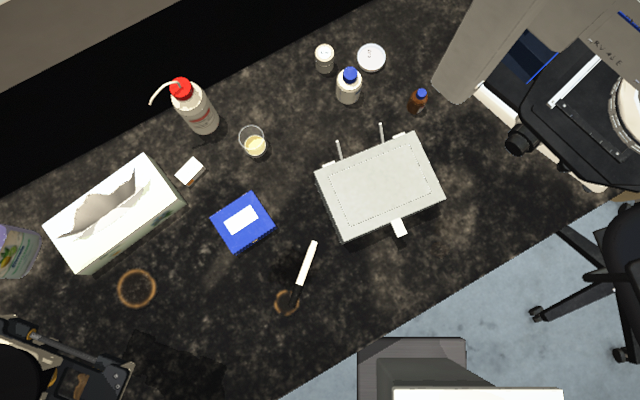

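```bash
python3 - <<'E'
from h import *
im=cv2.imread("pics/top1.png"); cv2.imwrite("pics/c1.png",cv2.resize(im[115:255,300:460],None,fx=5,fy=4.25*5/4.25,interpolation=cv2.INTER_CUBIC)[:600,:800])
im=cv2.imread("pics/side1.png"); cv2.imwrite("pics/c2.png",cv2.resize(im[160:270,295:435],None,fx=5,fy=5,interpolation=cv2.INTER_CUBIC))
E
```

```text
(no output)
```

View pics/c1.png

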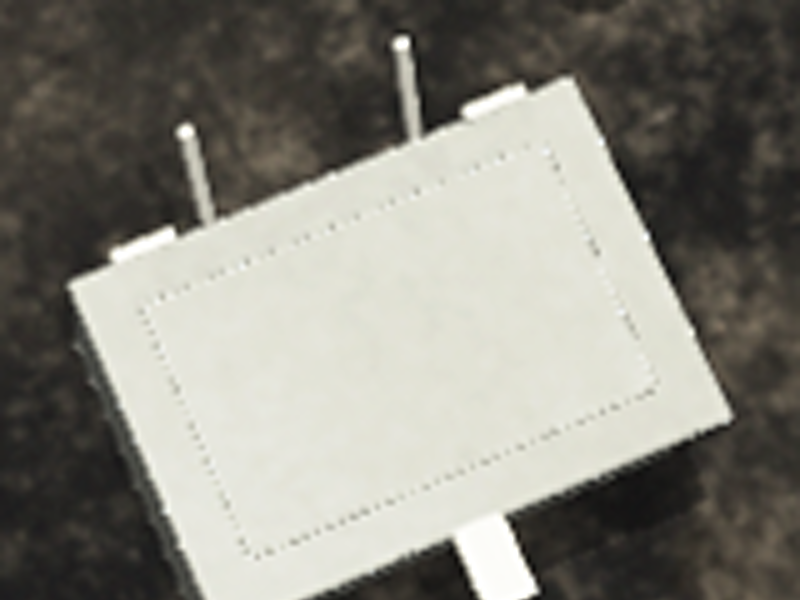

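View pics/c2.png

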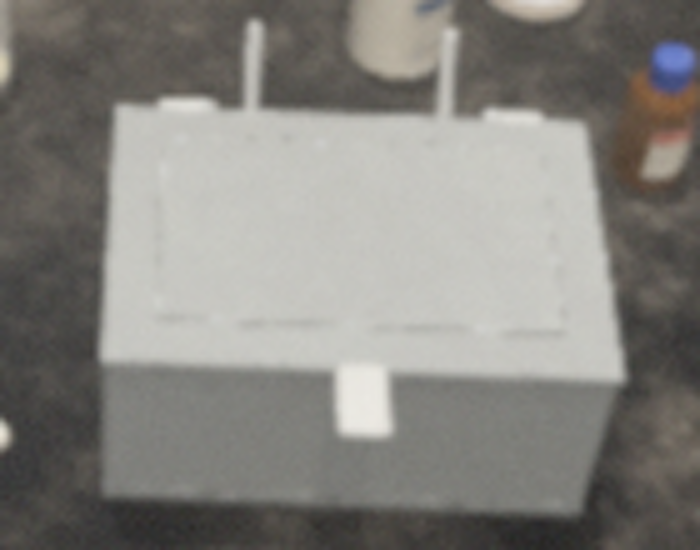

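```bash
python3 - <<'E'
from h import *
from scipy.optimize import least_squares
L={'RL':(.0695,.101),'RR':(.0695,-.101),'FR':(-.0705,-.101),'FL':(-.0705,.101),'T':(-.1005,0)}
o=[("top",'RL',68,285),("top",'RR',572,76),("top",'FR',733,418),("side",'RL',115,105),("side",'RR',585,122),("side",'FR',625,382),("side",'FL',102,362)]
def f(p,v=0):
    out=[]
    for c,n,u,w in o:
        x,y=L[n];q=[p[0]+np.cos(p[2])*x-np.sin(p[2])*y,p[1]+np.sin(p[2])*x+np.cos(p[2])*y,.0975]
        r,cc=proj(c,q); off=(300,115) if c=="top" else (295,160)
        out+=[(off[0]+u/5-cc)-.4,(off[1]+w/5-r)-.4]
    return np.array(out)
for sub in ("all","top","side"):
    oo=o; 
    g=lambda p:f(p)[[i for i in range(14) if sub=="all" or o[i//2][0]==sub]]
    s=least_squares(g,[.52,.19,.4]);print(sub,s.x,s.fun.round(1))
s=least_squares(f,[.52,.19,.4]).x
def w(x,y,z):return np.array([s[0]+np.cos(s[2])*x-np.sin(s[2])*y,s[1]+np.sin(s[2])*x+np.cos(s[2])*y,z])
print("tab",w(-.0885,0,.095),"hinge",w(.0705,0,.095),"dial",w(0,-.028,.0495),"shk",w(0,.033,.059))
E
```

```text
all [0.5208 0.1911 0.4015] [ 0.7  0.8  0.1  0.7 -0.4  0.1  0.1 -0.7 -0.  -0.6 -0.3 -0.5  0.5 -0.5]
top [0.5198 0.1907 0.4035] [ 0.5  0.1  0.1  0.2 -0.6 -0.3]
side [0.5223 0.1915 0.4018] [-0.  -0.3 -0.  -0.1 -0.3  0.2  0.4  0.1]
tab [0.4394 0.1565 0.095 ] hinge [0.5857 0.2186 0.095 ] dial [0.5318 0.1653 0.0495] shk [0.5079 0.2214 0.059 ]
```

Request:
play_rows --steps '[{"gripper": 0.5, "ty": 0.88, "tz": 0.94}, {"ty": 0.88, "tz": 0.94}, {"ty": 0.88, "tz": 0.94}, {"ty": 0.88, "tz": 0.94}, {"ty": 0.88, "tz": 0.94}, {"ty": 0.88, "tz": 0.94}, {"ty": 0.88, "tz": 0.94}, {"ty": 0.88, "tz": 0.94}, {"ty": 0.88, "tz": 0.94}, {"ty": 0.88, "tz": 0.94}, {"ty": 0.88, "tz": 0.94}, {"ty": 0.88, "tz": 0.94}, {"ty": 0.88, "tz": 0.94}, {"ty": 0.88, "tz": 0.94}, {"ty": 0.88, "tz": 0.94}, {"ty": 0.88, "tz": 0.94}]' --newtons 12

```text
invalid input
```

Request:
play_rows --steps '[{"ax": -0.91}, {"ax": -0.91}, {"ax": -0.91}, {"ax": -0.91}, {"ax": -0.91}, {"ax": -0.91}, {"ax": -0.91}, {"ax": -0.91}, {}]'

```text
invalid input
```

```bash
cat >> h.py <<'E'
BX=np.array([.5208,.1911,0]);YAW=.4025
def w(x,y,z):return BX+np.array([np.cos(YAW)*x-np.sin(YAW)*y,np.sin(YAW)*x+np.cos(YAW)*y,z])
def go(target):
    "grasp target world -> tool shift in row units"
    s=telemetry.get_state(); r=R.from_euler('xyz',s["ee_rot"]).as_matrix()
    d=np.array(target)-(np.array(s["eef_pos"])+.159*r[:,0]); print("need (row units)",r.T@d/.025)
    Rb=R.from_euler('z',YAW).as_matrix(); g=Rb.T@(np.array(s["eef_pos"])+.159*r[:,0]-BX); print("grasp in box mm",g*1000); print("tool axes in box\n",Rb.T@r)
E
python3 -c "
from h import *
st();go(w(-.0925,0,.095))"
```

```text
t 0.75
q [ 1.4981  0.3585  0.0119 -0.     -1.2241 -0.2881]
eef_pos [0.2383 0.6315 0.4047]
ee_rot [-2.3746  1.5707  1.977 ]
force [-0.5805  0.2992  0.1725]
moment [ 0.0358  0.0014 -0.0078]
width 0.0877
[[-0.      0.9356 -0.353 ]
 [ 0.     -0.353  -0.9356]
 [-1.     -0.     -0.    ]]
grasp [0.2383 0.6315 0.2457]
need (row units) [ 6.0264 14.1188 15.0505]
grasp in box mm [-87.4166 515.8748 245.6847]
tool axes in box
 [[-0.      0.7225 -0.6913]
 [ 0.     -0.6913 -0.7225]
 [-1.     -0.     -0.    ]]
```

Request:
play_rows --steps '[{"gripper": 0.5, "tx": 0, "ty": 0.88, "tz": 0.94, "ax": 0, "ay": 0, "az": 0}, {"gripper": 0.5, "tx": 0, "ty": 0.88, "tz": 0.94, "ax": 0, "ay": 0, "az": 0}, {"gripper": 0.5, "tx": 0, "ty": 0.88, "tz": 0.94, "ax": 0, "ay": 0, "az": 0}, {"gripper": 0.5, "tx": 0, "ty": 0.88, "tz": 0.94, "ax": 0, "ay": 0, "az": 0}, {"gripper": 0.5, "tx": 0, "ty": 0.88, "tz": 0.94, "ax": 0, "ay": 0, "az": 0}, {"gripper": 0.5, "tx": 0, "ty": 0.88, "tz": 0.94, "ax": 0, "ay": 0, "az": 0}, {"gripper": 0.5, "tx": 0, "ty": 0.88, "tz": 0.94, "ax": 0, "ay": 0, "az": 0}, {"gripper": 0.5, "tx": 0, "ty": 0.88, "tz": 0.94, "ax": 0, "ay": 0, "az": 0}, {"gripper": 0.5, "tx": 0, "ty": 0.88, "tz": 0.94, "ax": 0, "ay": 0, "az": 0}, {"gripper": 0.5, "tx": 0, "ty": 0.88, "tz": 0.94, "ax": 0, "ay": 0, "az": 0}, {"gripper": 0.5, "tx": 0, "ty": 0.88, "tz": 0.94, "ax": 0, "ay": 0, "az": 0}, {"gripper": 0.5, "tx": 0, "ty": 0.88, "tz": 0.94, "ax": 0, "ay": 0, "az": 0}, {"gripper": 0.5, "tx": 0, "ty": 0.88, "tz": 0.94, "ax": 0, "ay": 0, "az": 0}, {"gripper": 0.5, "tx": 0, "ty": 0.88, "tz": 0.94, "ax": 0, "ay": 0, "az": 0}, {"gripper": 0.5, "tx": 0, "ty": 0.88, "tz": 0.94, "ax": 0, "ay": 0, "az": 0}, {"gripper": 0.5, "tx": 0, "ty": 0.88, "tz": 0.94, "ax": 0, "ay": 0, "az": 0}]' --newtons 12

```text
t: 2.08
eef_pos: [0.4351, 0.1539, 0.4051]
ee_rot: [2.657, 1.57, 0.726]
force: [0.6, 0.3, -0.3]
width: 0.0441
```

Request:
play_rows --steps '[{"gripper": 0.5, "tx": 0, "ty": 0, "tz": 0, "ax": -0.91, "ay": 0, "az": 0}, {"gripper": 0.5, "tx": 0, "ty": 0, "tz": 0, "ax": -0.91, "ay": 0, "az": 0}, {"gripper": 0.5, "tx": 0, "ty": 0, "tz": 0, "ax": -0.91, "ay": 0, "az": 0}, {"gripper": 0.5, "tx": 0, "ty": 0, "tz": 0, "ax": -0.91, "ay": 0, "az": 0}, {"gripper": 0.5, "tx": 0, "ty": 0, "tz": 0, "ax": -0.91, "ay": 0, "az": 0}, {"gripper": 0.5, "tx": 0, "ty": 0, "tz": 0, "ax": -0.91, "ay": 0, "az": 0}, {"gripper": 0.5, "tx": 0, "ty": 0, "tz": 0, "ax": -0.91, "ay": 0, "az": 0}, {"gripper": 0.5, "tx": 0, "ty": 0, "tz": 0, "ax": -0.91, "ay": 0, "az": 0}, {"gripper": 0.5, "tx": 0, "ty": 0, "tz": 0, "ax": 0, "ay": 0, "az": 0}]'

```text
t: 2.83
eef_pos: [0.4349, 0.1554, 0.4048]
ee_rot: [1.907, 1.57, 0.742]
force: [-0.2, 0.5, 1.1]
width: 0.0439
```

```bash
python3 -c "
from h import *
st();go(w(-.0925,0,.095))"
```

```text
t 2.8333
q [ 0.7716 -0.0005 -0.4362  0.     -1.1347  1.2051]
eef_pos [0.4349 0.1554 0.4048]
ee_rot [1.9068 1.5704 0.7419]
force [-0.2119  0.5079  1.0692]
moment [-0.0869 -0.0347 -0.0245]
width 0.0439
[[ 0.0003  0.9188  0.3948]
 [ 0.0003  0.3948 -0.9188]
 [-1.      0.0004 -0.0001]]
grasp [0.4349 0.1555 0.2458]
need (row units) [6.0335 0.0171 0.0348]
grasp in box mm [-92.9948   0.8464 245.8369]
tool axes in box
 [[ 0.0004  1.      0.0033]
 [ 0.0001  0.0033 -1.    ]
 [-1.      0.0004 -0.0001]]
```

Request:
play_rows --steps '[{"gripper": 0.5, "tx": 1, "ty": 0, "tz": 0, "ax": 0, "ay": 0, "az": 0}, {"gripper": 0.5, "tx": 1, "ty": 0, "tz": 0, "ax": 0, "ay": 0, "az": 0}, {"gripper": 0.5, "tx": 1, "ty": 0, "tz": 0, "ax": 0, "ay": 0, "az": 0}, {"gripper": 0.5, "tx": 1, "ty": 0, "tz": 0, "ax": 0, "ay": 0, "az": 0}, {"gripper": 0.5, "tx": 1, "ty": 0, "tz": 0, "ax": 0, "ay": 0, "az": 0}, {"gripper": 0.5, "tx": 1, "ty": 0, "tz": 0, "ax": 0, "ay": 0, "az": 0}, {"gripper": 0, "tx": 0, "ty": 0, "tz": 0, "ax": 0, "ay": 0, "az": 0}, {"gripper": 0, "tx": 0, "ty": 0, "tz": 0, "ax": 0, "ay": 0, "az": 0}, {"gripper": 0, "tx": 0, "ty": 0, "tz": 0, "ax": 0, "ay": 0, "az": 0}, {"gripper": 0, "tx": 0, "ty": 0, "tz": 0, "ax": 0, "ay": 0, "az": 0}, {"gripper": 0, "tx": 0, "ty": 0, "tz": 0, "ax": 0, "ay": 0, "az": 0}, {"gripper": 0, "tx": 0, "ty": 0, "tz": 0, "ax": 0, "ay": 0, "az": 0}]' --newtons 12

```text
t: 3.83
eef_pos: [0.4359, 0.1548, 0.2564]
ee_rot: [1.012, 1.568, -0.157]
force: [8.0, -10.1, -0.3]
width: 0.0192
```

```bash
python3 - <<'E'
from h import *
go(w(-.0925,0,.095)); im=save("side","s2")
cv2.imwrite("pics/c3.png",cv2.resize(im[100:300,250:450,::-1],None,fx=3,fy=3))
r=.163;th=np.linspace(0,2.2,28)
p=np.c_[-r*np.cos(th),r*np.sin(th)];print(np.c_[th[1:],np.diff(p,axis=0)/.025].round(2))
E
```

```text
need (row units) [ 0.0964 -0.0221 -0.0147]
grasp in box mm [-91.9544  -0.3634  97.412 ]
tool axes in box
 [[ 0.0025  1.     -0.0006]
 [-0.0016 -0.0006 -1.    ]
 [-1.      0.0025  0.0016]]
[[ 0.08  0.02  0.53]
 [ 0.16  0.06  0.53]
 [ 0.24  0.11  0.52]
 [ 0.33  0.15  0.51]
 [ 0.41  0.19  0.5 ]
 [ 0.49  0.23  0.48]
 [ 0.57  0.27  0.46]
 [ 0.65  0.3   0.43]
 [ 0.73  0.34  0.41]
 [ 0.81  0.37  0.38]
 [ 0.9   0.4   0.35]
 [ 0.98  0.43  0.31]
 [ 1.06  0.45  0.28]
 [ 1.14  0.47  0.24]
 [ 1.22  0.49  0.2 ]
 [ 1.3   0.51  0.16]
 [ 1.39  0.52  0.12]
 [ 1.47  0.53  0.08]
 [ 1.55  0.53  0.03]
 [ 1.63  0.53 -0.01]
 [ 1.71  0.53 -0.05]
 [ 1.79  0.52 -0.1 ]
 [ 1.87  0.51 -0.14]
 [ 1.96  0.5  -0.18]
 [ 2.04  0.48 -0.22]
 [ 2.12  0.46 -0.26]
 [ 2.2   0.44 -0.29]]
```

View pics/c3.png

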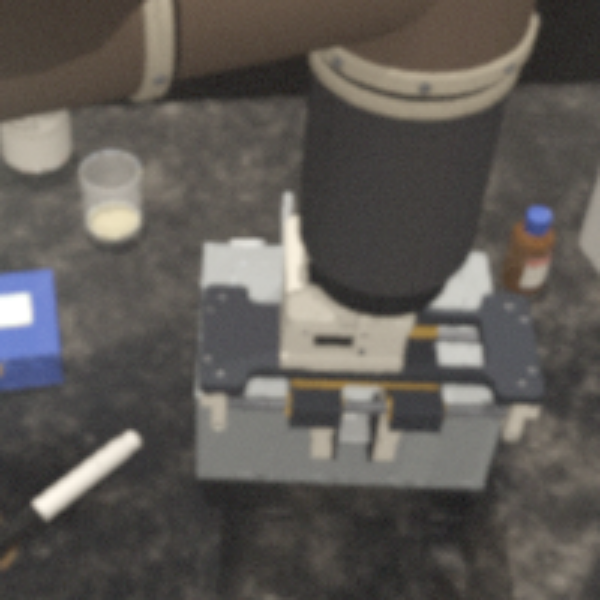

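Request:
play_rows --steps '[{"gripper": 0, "tx": -0.53, "ty": 0.02, "tz": 0, "ax": 0, "ay": 0, "az": 0}, {"gripper": 0, "tx": -0.53, "ty": 0.06, "tz": 0, "ax": 0, "ay": 0, "az": 0}, {"gripper": 0, "tx": -0.52, "ty": 0.11, "tz": 0, "ax": 0, "ay": 0, "az": 0}, {"gripper": 0, "tx": -0.51, "ty": 0.15, "tz": 0, "ax": 0, "ay": 0, "az": 0}, {"gripper": 0, "tx": -0.5, "ty": 0.19, "tz": 0, "ax": 0, "ay": 0, "az": 0}, {"gripper": 0, "tx": -0.48, "ty": 0.23, "tz": 0, "ax": 0, "ay": 0, "az": 0}, {"gripper": 0, "tx": -0.46, "ty": 0.27, "tz": 0, "ax": 0, "ay": 0, "az": 0}, {"gripper": 0, "tx": -0.43, "ty": 0.3, "tz": 0, "ax": 0, "ay": 0, "az": 0}, {"gripper": 0, "tx": -0.41, "ty": 0.34, "tz": 0, "ax": 0, "ay": 0, "az": 0}, {"gripper": 0, "tx": -0.38, "ty": 0.37, "tz": 0, "ax": 0, "ay": 0, "az": 0}]'

```text
t: 4.72
eef_pos: [0.4819, 0.1741, 0.3755]
ee_rot: [0.418, 1.569, -0.753]
force: [3.8, -5.3, -3.7]
width: 0.0198
```

```bash
python3 - <<'E'
from h import *
s=st();th=.815;go(w(.0705-.163*np.cos(th),0,.095+.163*np.sin(th)))
im=save("side","s3")
cv2.imwrite("pics/c4.png",cv2.resize(im[100:300,250:450,::-1],None,fx=3,fy=3))
E
```

```text
t 4.7167
q [ 0.731   0.1126 -0.3855  0.0017 -1.0726  1.2396]
eef_pos [0.4819 0.1741 0.3755]
ee_rot [ 0.4177  1.5693 -0.7525]
force [ 3.7868 -5.3326 -3.6689]
moment [-2.266  -1.4294 -0.0247]
width 0.0198
[[ 0.0011  0.9208  0.39  ]
 [-0.0011  0.39   -0.9208]
 [-1.      0.0006  0.0014]]
grasp [0.4821 0.174  0.2165]
need (row units) [ 0.1139  0.0405 -0.0252]
grasp in box mm [-42.311   -0.6247 216.4675]
tool axes in box
 [[ 0.0006  1.     -0.0019]
 [-0.0014 -0.0019 -1.    ]
 [-1.      0.0006  0.0014]]
```

View pics/c4.png

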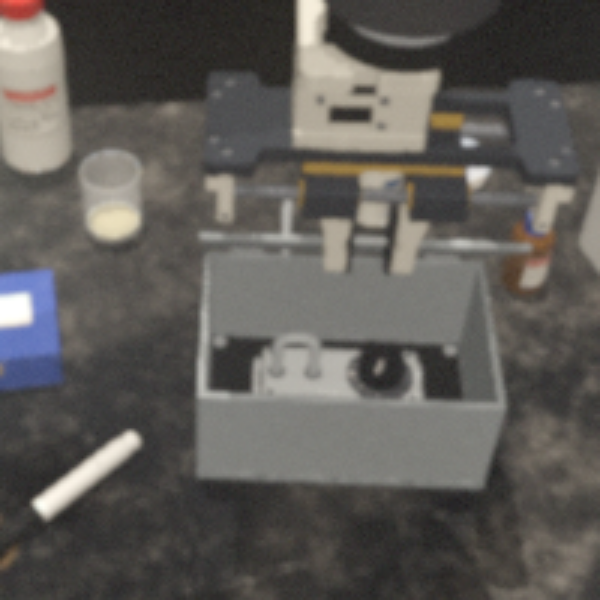

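Request:
play_rows --steps '[{"gripper": 0, "tx": -0.35, "ty": 0.4, "tz": 0, "ax": 0, "ay": 0, "az": 0}, {"gripper": 0, "tx": -0.31, "ty": 0.43, "tz": 0, "ax": 0, "ay": 0, "az": 0}, {"gripper": 0, "tx": -0.28, "ty": 0.45, "tz": 0, "ax": 0, "ay": 0, "az": 0}, {"gripper": 0, "tx": -0.24, "ty": 0.47, "tz": 0, "ax": 0, "ay": 0, "az": 0}, {"gripper": 0, "tx": -0.2, "ty": 0.49, "tz": 0, "ax": 0, "ay": 0, "az": 0}, {"gripper": 0, "tx": -0.16, "ty": 0.51, "tz": 0, "ax": 0, "ay": 0, "az": 0}, {"gripper": 0, "tx": -0.12, "ty": 0.52, "tz": 0, "ax": 0, "ay": 0, "az": 0}, {"gripper": 0, "tx": -0.08, "ty": 0.53, "tz": 0, "ax": 0, "ay": 0, "az": 0}, {"gripper": 0, "tx": -0.03, "ty": 0.53, "tz": 0, "ax": 0, "ay": 0, "az": 0}, {"gripper": 0, "tx": 0.01, "ty": 0.53, "tz": 0, "ax": 0, "ay": 0, "az": 0}, {"gripper": 0, "tx": 0.05, "ty": 0.53, "tz": 0, "ax": 0, "ay": 0, "az": 0}, {"gripper": 0, "tx": 0.1, "ty": 0.52, "tz": 0, "ax": 0, "ay": 0, "az": 0}, {"gripper": 0, "tx": 0.14, "ty": 0.51, "tz": 0, "ax": 0, "ay": 0, "az": 0}, {"gripper": 0, "tx": 0, "ty": 0, "tz": 0, "ax": 0, "ay": 0, "az": 0}]'

```text
t: 5.93
eef_pos: [0.6315, 0.2375, 0.4113]
ee_rot: [0.619, 1.568, -0.552]
force: [3.2, -5.6, 0.6]
width: 0.0197
```

```bash
python3 - <<'E'
from h import *
s=st();th=1.874;go(w(.0705-.163*np.cos(th),0,.095+.163*np.sin(th)))
im=save("side","s4")
cv2.imwrite("pics/c5.png",cv2.resize(im[60:260,250:450,::-1],None,fx=3,fy=3))
E
```

```text
t 5.9333
q [ 0.6487  0.3539  0.019   0.0028 -1.2349  1.3215]
eef_pos [0.6315 0.2375 0.4113]
ee_rot [ 0.6189  1.568  -0.5515]
force [ 3.2358 -5.5836  0.5749]
moment [-2.0928 -1.0553 -0.0178]
width 0.0197
[[ 0.0024  0.9209  0.3897]
 [-0.0015  0.3897 -0.9209]
 [-1.      0.0016  0.0023]]
grasp [0.6319 0.2372 0.2523]
need (row units) [ 0.0706 -0.0453 -0.0434]
grasp in box mm [120.296   -1.0843 252.3336]
tool axes in box
 [[ 0.0016  1.     -0.0022]
 [-0.0023 -0.0022 -1.    ]
 [-1.      0.0016  0.0023]]
```

View pics/c5.png

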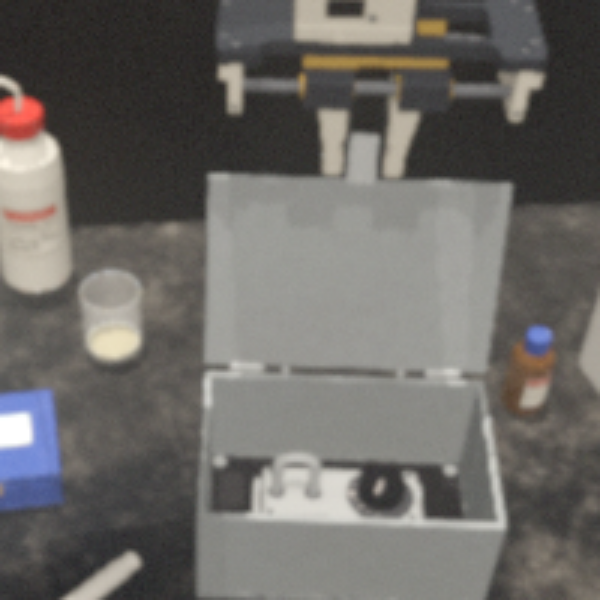

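Request:
play_rows --steps '[{"gripper": 0.6, "tx": 0, "ty": 0, "tz": 0, "ax": 0, "ay": 0, "az": 0}, {"gripper": 0.6, "tx": 0, "ty": 0, "tz": 0, "ax": 0, "ay": 0, "az": 0}, {"gripper": 0.6, "tx": 0, "ty": 0, "tz": 0, "ax": 0, "ay": 0, "az": 0}, {"gripper": 0.6, "tx": -0.8, "ty": 0, "tz": 0, "ax": 0, "ay": 0, "az": 0}, {"gripper": 0.6, "tx": -0.8, "ty": 0, "tz": 0, "ax": 0, "ay": 0, "az": 0}, {"gripper": 0.6, "tx": -0.2, "ty": -1, "tz": 0.1, "ax": 0, "ay": 0, "az": 0}, {"gripper": 0.6, "tx": 0, "ty": -1, "tz": 0.2, "ax": 0, "ay": 0, "az": 0}, {"gripper": 0.6, "tx": 0, "ty": -1, "tz": 0.2, "ax": 0, "ay": 0, "az": 0}, {"gripper": 0.6, "tx": 0, "ty": -1, "tz": 0.2, "ax": 0, "ay": 0, "az": 0}, {"gripper": 0.6, "tx": 0, "ty": 0, "tz": 0, "ax": 0, "ay": 0, "az": 0}]'

```text
t: 6.82
eef_pos: [0.5411, 0.1809, 0.457]
ee_rot: [2.235, 1.569, 1.065]
force: [0.3, -0.4, 0.5]
width: 0.0526
```

```bash
python3 - <<'E'
from h import *
s=st();go(w(0,-.028,.065))
im=save("side","s5")
for n in["lock","dial_grip","shackle_grip","lid_tab"]:
    for c in("side",) : print(n,c,[(x["location"],round(x["confidence"],2)) for x in finder.pinpoint(n,c)[:2]])
cv2.imwrite("pics/c6.png",cv2.resize(im[100:270,290:440,::-1],None,fx=3.5,fy=3.5,interpolation=cv2.INTER_CUBIC))
im=save("top","t5")
for n in["lock","dial_grip","shackle_grip","lid_tab"]:
    for c in("top",) : print(n,c,[(x["location"],round(x["confidence"],2)) for x in finder.pinpoint(n,c)[:2]])
cv2.imwrite("pics/c7.png",cv2.resize(im[80:260,280:470,::-1],None,fx=3.2,fy=3.2,interpolation=cv2.INTER_CUBIC))
print("pred side lock,dial,shk:",[np.round(proj("side",q),1) for q in (w(0,0,.005),w(0,-.028,.0495),w(0,.033,.059))],[np.round(proj("top",q),1) for q in (w(0,0,.005),w(0,-.028,.0495),w(0,.033,.059))])
E
```

```text
t 6.8167
q [ 0.6652  0.1566 -0.1411 -0.0008 -1.2712  1.3073]
eef_pos [0.5411 0.1809 0.457 ]
ee_rot [2.2346 1.5687 1.0652]
force [ 0.2939 -0.4353  0.4986]
moment [-0.0724 -0.0365  0.0008]
width 0.0526
[[ 0.001   0.9205  0.3907]
 [ 0.0018  0.3907 -0.9205]
 [-1.      0.0016 -0.0013]]
grasp [0.5413 0.1812 0.298 ]
need (row units) [ 9.3165 -0.6117  0.4462]
grasp in box mm [ 14.9257 -17.157  297.9519]
tool axes in box
 [[ 0.0016  1.     -0.0011]
 [ 0.0013 -0.0011 -1.    ]
 [-1.      0.0016 -0.0013]]
lock side [([230.8, 365.2], 0.65), ([266.8, 273.1], 0.54)]
dial_grip side []
shackle_grip side [([213.6, 346.0], 0.43), ([238.7, 357.9], 0.17)]
lid_tab side [([106.2, 367.7], 0.62)]
lock top []
dial_grip top []
shackle_grip top []
lid_tab top []
pred side lock,dial,shk: [array([235. , 361.7]), array([222.6, 376.7]), array([218.6, 348.2])] [array([193.9, 373.5]), array([183.9, 389.4]), array([195.2, 360.6])]
```

View pics/c6.png

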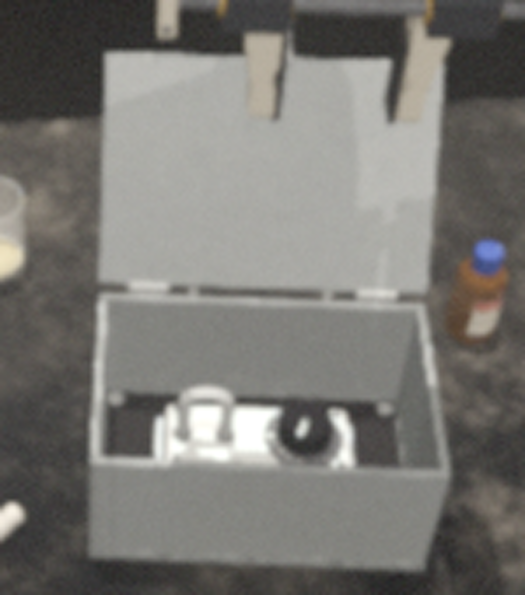

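View pics/c7.png

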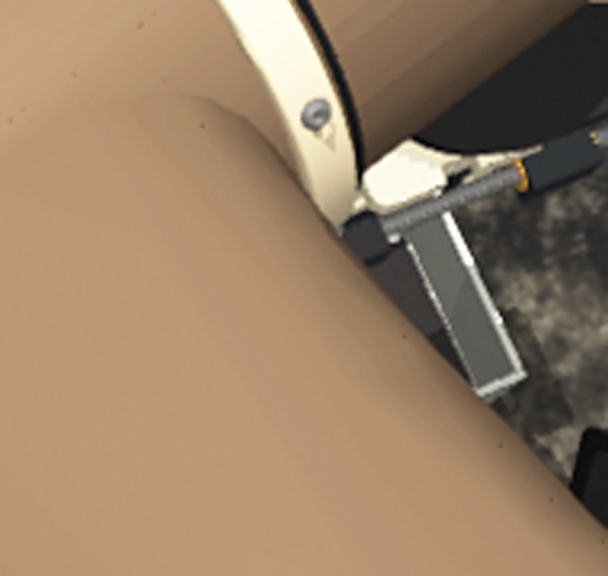

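```bash
python3 - <<'E'
from h import *
im=cv2.imread("pics/s5.png"); cv2.imwrite("pics/c8.png",cv2.resize(im[205:240,330:400],None,fx=11,fy=11,interpolation=cv2.INTER_CUBIC))
for a in (0,1.4,.35,2.2):
    # direction of line
    ang=np.pi/2+1.4-a
    print(a,[np.round((np.array(proj("side",w(r*np.cos(ang),-.028+r*np.sin(ang),.059)))-[205,330])[::-1]*11) for r in(0,.008,.014)])
for th in(1.87,2.1,2.2): print(th,proj("side",w(.0705-.159*np.cos(th),0,.095+.159*np.sin(th))))
E
```

```text
0 [array([520., 162.]), array([515., 193.]), array([511., 217.])]
1.4 [array([520., 162.]), array([478., 160.]), array([446., 159.])]
0.35 [array([520., 162.]), array([501., 189.]), array([486., 210.])]
2.2 [array([520., 162.]), array([489., 138.]), array([466., 120.])]
1.87 (np.float64(111.84776456062583), np.float64(370.3836332993234))
2.1 (np.float64(108.20820764437107), np.float64(368.9054627880191))
2.2 (np.float64(107.99415728360027), np.float64(368.21512718208106))
```

View pics/c8.png

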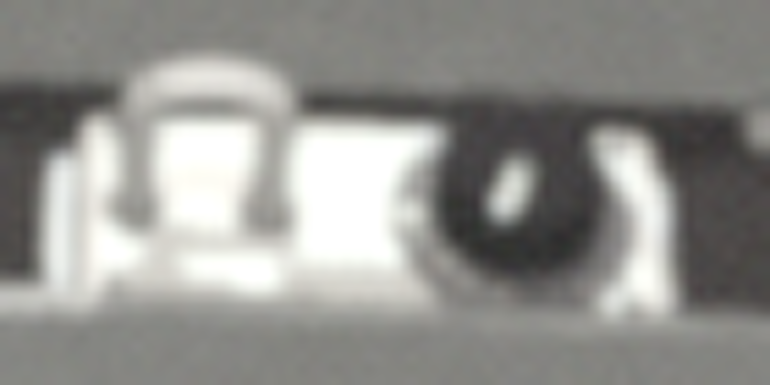

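Request:
play_rows --steps '[{"gripper": 0.43, "tx": 0.5, "ty": -0.61, "tz": 0.46, "ax": 0, "ay": 0, "az": 0}, {"gripper": 0.43, "tx": 1, "ty": 0, "tz": 0, "ax": -0.95, "ay": 0, "az": 0}, {"gripper": 0.43, "tx": 1, "ty": 0, "tz": 0, "ax": -0.95, "ay": 0, "az": 0}, {"gripper": 0.43, "tx": 1, "ty": 0, "tz": 0, "ax": -0.95, "ay": 0, "az": 0}, {"gripper": 0.43, "tx": 1, "ty": 0, "tz": 0, "ax": 0, "ay": 0, "az": 0}, {"gripper": 0.43, "tx": 1, "ty": 0, "tz": 0, "ax": 0, "ay": 0, "az": 0}, {"gripper": 0.43, "tx": 1, "ty": 0, "tz": 0, "ax": 0, "ay": 0, "az": 0}, {"gripper": 0.43, "tx": 1, "ty": 0, "tz": 0, "ax": 0, "ay": 0, "az": 0}, {"gripper": 0.43, "tx": 0, "ty": 0, "tz": 0, "ax": 0, "ay": 0, "az": 0}]'

```text
t: 8.07
eef_pos: [0.5334, 0.1655, 0.2628]
ee_rot: [-1.756, 1.563, -2.628]
force: [-1.0, -1.8, -0.9]
width: 0.0376
```

```bash
python3 - <<'E'
from h import *
s=st();go(w(0,-.029,.064))
im=save("side","s6")
cv2.imwrite("pics/c9.png",cv2.resize(im[140:260,310:430,::-1],None,fx=5,fy=5,interpolation=cv2.INTER_CUBIC))
im=save("top","t6")
cv2.imwrite("pics/c10.png",cv2.resize(im[80:260,280:470,::-1],None,fx=3.2,fy=3.2,interpolation=cv2.INTER_CUBIC))
E
```

```text
t 8.0667
q [ 0.6511  0.3061 -0.425  -0.0015 -0.8479  1.6197]
eef_pos [0.5334 0.1655 0.2628]
ee_rot [-1.7563  1.5626 -2.6282]
force [-1.0102 -1.8461 -0.9008]
moment [-0.2053  0.1146 -0.0261]
width 0.0376
[[-0.0072  0.7655  0.6434]
 [-0.004   0.6434 -0.7655]
 [-1.     -0.0081 -0.0015]]
grasp [0.5322 0.1649 0.1038]
need (row units) [ 1.5904 -0.0006  0.0147]
grasp in box mm [  0.2314 -28.6077 103.7587]
tool axes in box
 [[-0.0082  0.9563  0.2921]
 [-0.0009  0.2921 -0.9564]
 [-1.     -0.0081 -0.0015]]
```

View pics/c9.png

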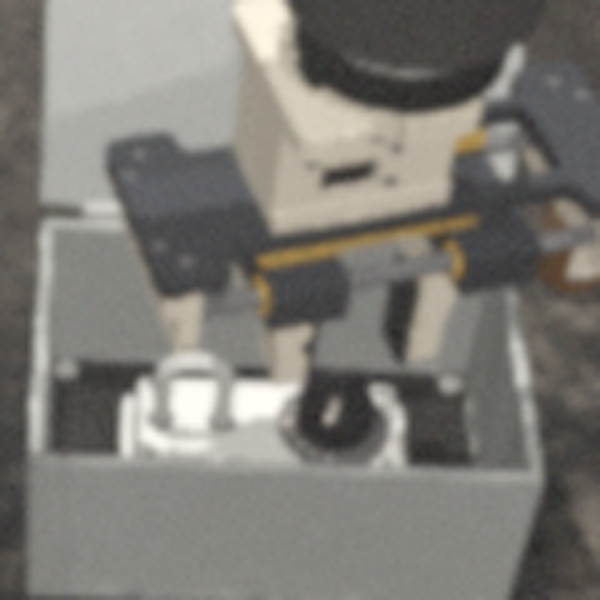

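View pics/c10.png

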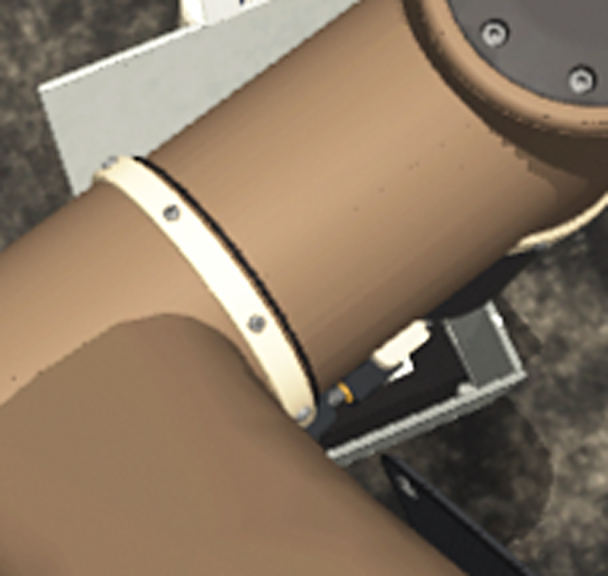

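Request:
play_rows --steps '[{"gripper": 0.43, "tx": 0.8, "ty": 0, "tz": 0, "ax": 0, "ay": 0, "az": 0}, {"gripper": 0.43, "tx": 0.7, "ty": 0, "tz": 0, "ax": 0, "ay": 0, "az": 0}, {"gripper": 0.43, "tx": 0.1, "ty": 0, "tz": 0, "ax": 0, "ay": 0, "az": 0}, {"gripper": 0.43, "tx": 0, "ty": 0, "tz": 0, "ax": 0, "ay": 0, "az": 0}]'

```text
t: 8.5
eef_pos: [0.5352, 0.1666, 0.2284]
ee_rot: [0.163, 1.571, -0.708]
force: [-0.4, 0.2, 0.6]
width: 0.0378
```

```bash
python3 - <<'E'
from h import *
s=st();go(w(0,-.028,.064))
im=save("side","s7")
cv2.imwrite("pics/c11.png",cv2.resize(im[140:260,310:430,::-1],None,fx=5,fy=5,interpolation=cv2.INTER_CUBIC))
E
```

```text
t 8.5
q [ 0.6511  0.3506 -0.4585  0.0004 -0.7617  1.6197]
eef_pos [0.5352 0.1666 0.2284]
ee_rot [ 0.1628  1.5705 -0.7077]
force [-0.355   0.1603  0.6241]
moment [-0.0455 -0.0093  0.0206]
width 0.0378
[[ 0.0002  0.7647  0.6444]
 [-0.0002  0.6444 -0.7647]
 [-1.      0.      0.0003]]
grasp [0.5352 0.1665 0.0694]
need (row units) [ 0.2171 -0.1365 -0.0525]
grasp in box mm [  3.6463 -28.253   69.4292]
tool axes in box
 [[ 0.0001  0.956   0.2934]
 [-0.0003  0.2934 -0.956 ]
 [-1.      0.      0.0003]]
```

View pics/c11.png

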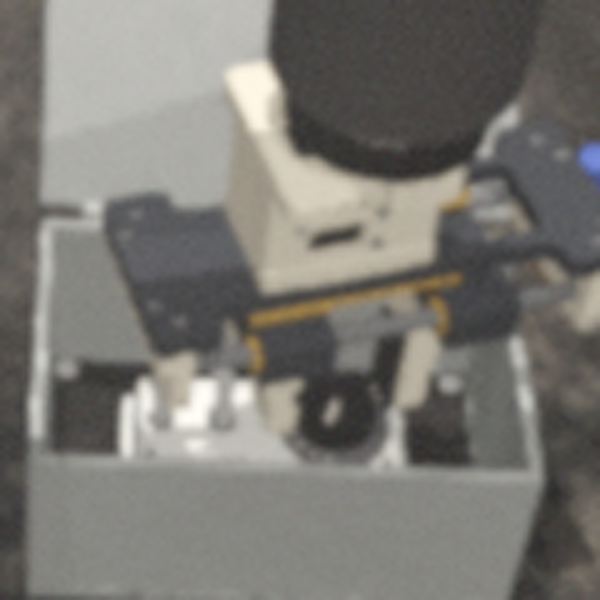

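Request:
play_rows --steps '[{"gripper": 0.43, "tx": 0.2, "ty": -0.14, "tz": 0, "ax": 0, "ay": 0, "az": 0}, {"gripper": 0.43, "tx": 0, "ty": 0, "tz": 0, "ax": 0, "ay": 0, "az": 0}, {"gripper": 0.43, "tx": 0, "ty": 0, "tz": 0, "ax": 0, "ay": 0, "az": 0}, {"gripper": 0.43, "tx": 0, "ty": 0, "tz": 0, "ax": 0, "ay": 0, "az": 0}]'

```text
t: 8.88
eef_pos: [0.5323, 0.1642, 0.2233]
ee_rot: [1.422, 1.57, 0.551]
force: [-0.2, -0.7, 0.1]
width: 0.0376
```

```bash
python3 - <<'E'
from h import *
go(w(0,-.028,.064))
E
```

```text
need (row units) [ 0.0133  0.0081 -0.0502]
grasp in box mm [  0.1727 -29.2584  64.3321]
tool axes in box
 [[ 0.001   0.9561  0.2932]
 [ 0.0001  0.2932 -0.9561]
 [-1.      0.001   0.0001]]
```

Request:
play_rows --steps '[{"gripper": 0.3, "tx": 0, "ty": 0, "tz": 0, "ax": 0, "ay": 0, "az": 0}, {"gripper": 0.3, "tx": 0, "ty": 0, "tz": 0, "ax": 0, "ay": 0, "az": 0}, {"gripper": 0.3, "tx": 0, "ty": 0, "tz": 0, "ax": 0, "ay": 0, "az": 0}, {"gripper": 0.3, "tx": 0, "ty": 0, "tz": 0, "ax": 0, "ay": 0, "az": 0}, {"gripper": 0.3, "tx": 0, "ty": 0, "tz": 0, "ax": 0, "ay": 0, "az": 0}]' --newtons 15

```text
t: 9.3
eef_pos: [0.5323, 0.1642, 0.223]
ee_rot: [1.133, 1.57, 0.262]
force: [-1.3, -0.2, 3.4]
width: 0.0314
```

Request:
play_rows --steps '[{"gripper": 0.3, "tx": 0, "ty": 0, "tz": 0, "ax": 0.5, "ay": 0, "az": 0}, {"gripper": 0.3, "tx": 0, "ty": 0, "tz": 0, "ax": 0.5, "ay": 0, "az": 0}, {"gripper": 0.3, "tx": 0, "ty": 0, "tz": 0, "ax": 0.5, "ay": 0, "az": 0}, {"gripper": 0.3, "tx": 0, "ty": 0, "tz": 0, "ax": 0.5, "ay": 0, "az": 0}, {"gripper": 0.3, "tx": 0, "ty": 0, "tz": 0, "ax": 0.5, "ay": 0, "az": 0}, {"gripper": 0.3, "tx": 0, "ty": 0, "tz": 0, "ax": 0.5, "ay": 0, "az": 0}, {"gripper": 0.3, "tx": 0, "ty": 0, "tz": 0, "ax": 0.5, "ay": 0, "az": 0}, {"gripper": 0.3, "tx": 0, "ty": 0, "tz": 0, "ax": 0.5, "ay": 0, "az": 0}]'

```text
t: 9.97
eef_pos: [0.5322, 0.1645, 0.223]
ee_rot: [2.336, 1.57, 1.044]
force: [-1.8, 2.5, 5.2]
width: 0.0314
```

```bash
python3 - <<'E'
from h import *
st();go(w(0,-.028,.064))
im=save("side","s8")
cv2.imwrite("pics/c12.png",cv2.resize(im[140:260,310:430,::-1],None,fx=5,fy=5,interpolation=cv2.INTER_CUBIC))
E
```

```text
t 9.9667
q [ 0.6512  0.3531 -0.4711 -0.0004 -0.7459  1.1986]
eef_pos [0.5322 0.1645 0.223 ]
ee_rot [2.3357 1.5701 1.0436]
force [-1.7744  2.4831  5.2385]
moment [ 0.7073  0.834  -0.0105]
width 0.0314
[[ 0.0004  0.9614  0.2751]
 [ 0.0006  0.2751 -0.9614]
 [-1.      0.0005 -0.0005]]
grasp [0.5322 0.1646 0.064 ]
need (row units) [-0.0004 -0.0087 -0.0337]
grasp in box mm [  0.112  -28.8618  63.9891]
tool axes in box
 [[ 0.0006  0.9923 -0.1235]
 [ 0.0004 -0.1235 -0.9923]
 [-1.      0.0005 -0.0005]]
```

View pics/c12.png

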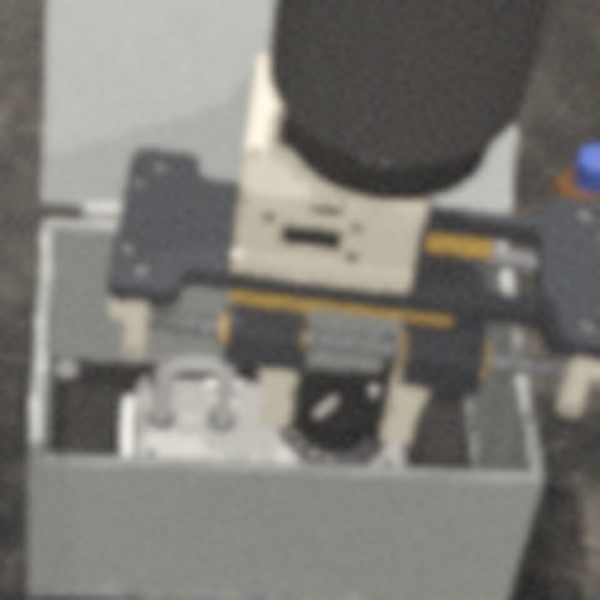

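Request:
play_rows --steps '[{"gripper": 0.3, "tx": 0, "ty": 0, "tz": 0, "ax": 0.5, "ay": 0, "az": 0}, {"gripper": 0.3, "tx": 0, "ty": 0, "tz": 0, "ax": 0.5, "ay": 0, "az": 0}, {"gripper": 0.3, "tx": 0, "ty": 0, "tz": 0, "ax": 0.5, "ay": 0, "az": 0}, {"gripper": 0.3, "tx": 0, "ty": 0, "tz": 0, "ax": 0.5, "ay": 0, "az": 0}, {"gripper": 0.3, "tx": 0, "ty": 0, "tz": 0, "ax": 0.4, "ay": 0, "az": 0}, {"gripper": 0.3, "tx": 0, "ty": 0, "tz": 0, "ax": 0, "ay": 0, "az": 0}, {"gripper": 0.3, "tx": 0, "ty": 0, "tz": 0, "ax": 0, "ay": 0, "az": 0}]'

```text
t: 10.6
eef_pos: [0.5322, 0.1645, 0.223]
ee_rot: [2.533, 1.57, 0.994]
force: [-1.5, 3.4, 5.9]
width: 0.0315
```

```bash
python3 - <<'E'
from h import *
st();go(w(0,-.028,.064))
im=save("side","s9")
cv2.imwrite("pics/c13.png",cv2.resize(im[205:240,330:400,::-1],None,fx=11,fy=11,interpolation=cv2.INTER_CUBIC))
for a in (.35,.7,.8,.9,1.05,1.4):
    ang=np.pi/2+1.4-a
    print(a,[np.round((np.array(proj("side",w(r*np.cos(ang),-.028+r*np.sin(ang),.059)))-[205,330])[::-1]*11) for r in(0,.008,.014)])
E
```

```text
t 10.6
q [ 0.6512  0.3532 -0.4711 -0.0004 -0.7457  0.9515]
eef_pos [0.5322 0.1645 0.223 ]
ee_rot [2.5331 1.57   0.9939]
force [-1.4948  3.4057  5.8888]
moment [ 0.9082  0.9187 -0.0378]
width 0.0315
[[ 0.0005  0.9995  0.0316]
 [ 0.0007  0.0316 -0.9995]
 [-1.      0.0005 -0.0007]]
grasp [0.5323 0.1646 0.064 ]
need (row units) [-0.0019 -0.0188 -0.0284]
grasp in box mm [  0.1811 -28.8327  63.9527]
tool axes in box
 [[ 0.0007  0.932  -0.3625]
 [ 0.0005 -0.3625 -0.932 ]
 [-1.      0.0005 -0.0007]]
0.35 [array([520., 162.]), array([501., 189.]), array([486., 210.])]
0.7 [array([520., 162.]), array([489., 181.]), array([466., 196.])]
0.8 [array([520., 162.]), array([486., 179.]), array([461., 191.])]
0.9 [array([520., 162.]), array([484., 176.]), array([457., 186.])]
1.05 [array([520., 162.]), array([481., 171.]), array([452., 179.])]
1.4 [array([520., 162.]), array([478., 160.]), array([446., 159.])]
```

View pics/c13.png

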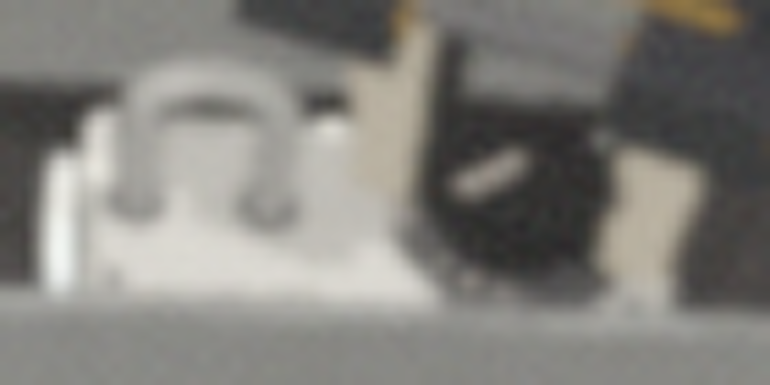

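Request:
play_rows --steps '[{"gripper": 0.43, "tx": 0, "ty": 0, "tz": 0, "ax": 0, "ay": 0, "az": 0}, {"gripper": 0.43, "tx": 0, "ty": 0, "tz": 0, "ax": 0, "ay": 0, "az": 0}, {"gripper": 0.43, "tx": 0, "ty": 0, "tz": 0, "ax": 0, "ay": 0, "az": 0}, {"gripper": 0.43, "tx": 0, "ty": 0, "tz": 0, "ax": -0.8, "ay": 0, "az": 0}, {"gripper": 0.43, "tx": 0, "ty": 0, "tz": 0, "ax": -0.8, "ay": 0, "az": 0}, {"gripper": 0.43, "tx": 0, "ty": 0, "tz": 0, "ax": -0.8, "ay": 0, "az": 0}, {"gripper": 0.43, "tx": 0, "ty": 0, "tz": 0, "ax": -0.8, "ay": 0, "az": 0}, {"gripper": 0.43, "tx": 0, "ty": 0, "tz": 0, "ax": -0.8, "ay": 0, "az": 0}, {"gripper": 0.43, "tx": 0, "ty": 0, "tz": 0, "ax": -0.8, "ay": 0, "az": 0}, {"gripper": 0.43, "tx": 0, "ty": 0, "tz": 0, "ax": -0.8, "ay": 0, "az": 0}, {"gripper": 0.43, "tx": 0, "ty": 0, "tz": 0, "ax": -0.8, "ay": 0, "az": 0}, {"gripper": 0.43, "tx": 0, "ty": 0, "tz": 0, "ax": -0.2, "ay": 0, "az": 0}, {"gripper": 0.43, "tx": 0, "ty": 0, "tz": 0, "ax": 0, "ay": 0, "az": 0}, {"gripper": 0.43, "tx": 0, "ty": 0, "tz": 0, "ax": 0, "ay": 0, "az": 0}]'

```text
t: 11.82
eef_pos: [0.5321, 0.164, 0.2225]
ee_rot: [-1.572, 1.57, -2.424]
force: [-0.0, -0.0, 0.2]
width: 0.0377
```

```bash
python3 - <<'E'
from h import *
st();go(w(0,-.028,.064))
im=save("side","s10")
cv2.imwrite("pics/c14.png",cv2.resize(im[205:240,330:400,::-1],None,fx=11,fy=11,interpolation=cv2.INTER_CUBIC))
E
```

```text
t 11.8167
q [ 0.6507  0.3538 -0.4717  0.     -0.7456  1.6387]
eef_pos [0.5321 0.164  0.2225]
ee_rot [-1.5721  1.5705 -2.4243]
force [-0.0095 -0.0057  0.2299]
moment [-0.0339 -0.0281 -0.012 ]
width 0.0377
[[-0.0002  0.7527  0.6583]
 [-0.0002  0.6583 -0.7527]
 [-1.     -0.0003 -0.    ]]
grasp [0.5321 0.164  0.0635]
need (row units) [-0.0196  0.0254 -0.049 ]
grasp in box mm [ -0.2231 -29.361   63.5094]
tool axes in box
 [[-0.0003  0.9505  0.3109]
 [-0.0001  0.3109 -0.9505]
 [-1.     -0.0003 -0.    ]]
```

View pics/c14.png

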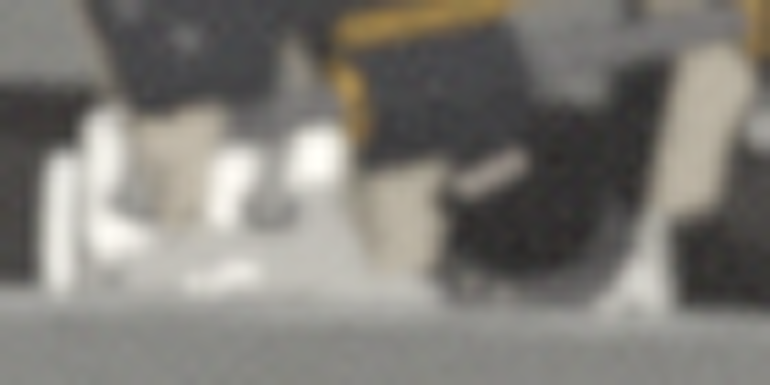

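Request:
play_rows --steps '[{"gripper": 0.3, "tx": 0, "ty": 0, "tz": 0, "ax": 0, "ay": 0, "az": 0}, {"gripper": 0.3, "tx": 0, "ty": 0, "tz": 0, "ax": 0, "ay": 0, "az": 0}, {"gripper": 0.3, "tx": 0, "ty": 0, "tz": 0, "ax": 0, "ay": 0, "az": 0}, {"gripper": 0.3, "tx": 0, "ty": 0, "tz": 0, "ax": 0, "ay": 0, "az": 0}, {"gripper": 0.3, "tx": 0, "ty": 0, "tz": 0, "ax": 0, "ay": 0, "az": 0}, {"gripper": 0.3, "tx": 0, "ty": 0, "tz": 0, "ax": 0.5, "ay": 0, "az": 0}, {"gripper": 0.3, "tx": 0, "ty": 0, "tz": 0, "ax": 0.5, "ay": 0, "az": 0}, {"gripper": 0.3, "tx": 0, "ty": 0, "tz": 0, "ax": 0.5, "ay": 0, "az": 0}, {"gripper": 0.3, "tx": 0, "ty": 0, "tz": 0, "ax": 0.5, "ay": 0, "az": 0}, {"gripper": 0.3, "tx": 0, "ty": 0, "tz": 0, "ax": 0.5, "ay": 0, "az": 0}, {"gripper": 0.3, "tx": 0, "ty": 0, "tz": 0, "ax": 0.5, "ay": 0, "az": 0}, {"gripper": 0.3, "tx": 0, "ty": 0, "tz": 0, "ax": 0.5, "ay": 0, "az": 0}, {"gripper": 0.3, "tx": 0, "ty": 0, "tz": 0, "ax": 0.5, "ay": 0, "az": 0}, {"gripper": 0.3, "tx": 0, "ty": 0, "tz": 0, "ax": 0.5, "ay": 0, "az": 0}, {"gripper": 0.3, "tx": 0, "ty": 0, "tz": 0, "ax": 0.5, "ay": 0, "az": 0}, {"gripper": 0.3, "tx": 0, "ty": 0, "tz": 0, "ax": 0.5, "ay": 0, "az": 0}, {"gripper": 0.3, "tx": 0, "ty": 0, "tz": 0, "ax": 0.5, "ay": 0, "az": 0}, {"gripper": 0.3, "tx": 0, "ty": 0, "tz": 0, "ax": 0.5, "ay": 0, "az": 0}, {"gripper": 0.3, "tx": 0, "ty": 0, "tz": 0, "ax": 0.2, "ay": 0, "az": 0}, {"gripper": 0.3, "tx": 0, "ty": 0, "tz": 0, "ax": 0, "ay": 0, "az": 0}]'

```text
t: 13.53
eef_pos: [0.5321, 0.1644, 0.2226]
ee_rot: [2.982, 1.57, 1.431]
force: [-1.2, 1.1, -1.0]
width: 0.0314
```

```bash
python3 - <<'E'
from h import *
st();go(w(0,-.028,.064))
im=save("side","s11")
cv2.imwrite("pics/c15.png",cv2.resize(im[205:240,330:400,::-1],None,fx=11,fy=11,interpolation=cv2.INTER_CUBIC))
E
```

```text
t 13.5333
q [ 0.6511  0.3536 -0.4715 -0.0004 -0.7455  0.939 ]
eef_pos [0.5321 0.1644 0.2226]
ee_rot [2.9824 1.5704 1.4307]
force [-1.1626  1.0804 -1.0181]
moment [ 0.6234  0.2694 -0.0138]
width 0.0314
[[ 0.      0.9998  0.0191]
 [ 0.0003  0.0191 -0.9998]
 [-1.      0.0001 -0.0003]]
grasp [0.5321 0.1644 0.0636]
need (row units) [-0.0141 -0.0125 -0.0363]
grasp in box mm [ -0.049  -28.9592  63.6477]
tool axes in box
 [[ 0.0002  0.9274 -0.3741]
 [ 0.0003 -0.3741 -0.9274]
 [-1.      0.0001 -0.0003]]
```

View pics/c15.png

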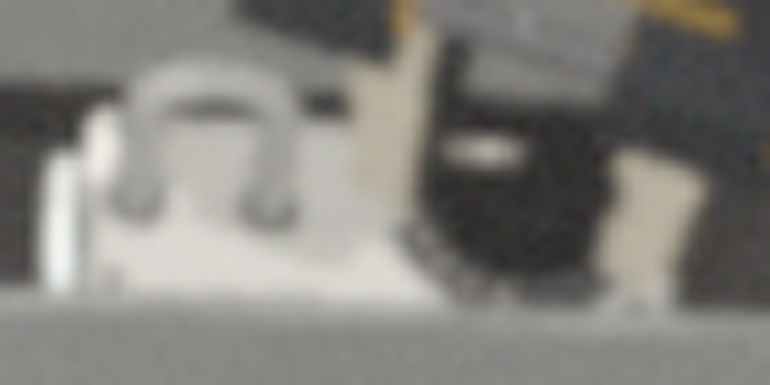

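Request:
play_rows --steps '[{"gripper": 0.42, "tx": 0, "ty": 0, "tz": 0, "ax": 0, "ay": 0, "az": 0}, {"gripper": 0.42, "tx": 0, "ty": 0, "tz": 0, "ax": 0, "ay": 0, "az": 0}, {"gripper": 0.42, "tx": 0, "ty": 0, "tz": 0, "ax": 0, "ay": 0, "az": 0}, {"gripper": 0.42, "tx": -0.6, "ty": 0, "tz": 0, "ax": 0, "ay": 0, "az": 0}, {"gripper": 0.42, "tx": -0.8, "ty": 0, "tz": 0, "ax": 0, "ay": 0, "az": 0}, {"gripper": 0.42, "tx": -0.8, "ty": 0, "tz": 0, "ax": -0.9, "ay": 0, "az": 0}, {"gripper": 0.47, "tx": 0, "ty": 0, "tz": 0, "ax": -0.9, "ay": 0, "az": 0}, {"gripper": 0.47, "tx": 0, "ty": 0, "tz": 0, "ax": -0.9, "ay": 0, "az": 0}, {"gripper": 0.47, "tx": 0, "ty": 0, "tz": 0, "ax": -0.96, "ay": 0, "az": 0}, {"gripper": 0.47, "tx": 0, "ty": 0, "tz": -0.8, "ax": 0, "ay": 0, "az": 0}, {"gripper": 0.47, "tx": 0, "ty": 0, "tz": -0.8, "ax": 0, "ay": 0, "az": 0}, {"gripper": 0.47, "tx": 0, "ty": 0, "tz": -0.88, "ax": 0, "ay": 0, "az": 0}, {"gripper": 0.47, "tx": 0, "ty": 0, "tz": 0, "ax": 0, "ay": 0, "az": 0}, {"gripper": 0.47, "tx": 0, "ty": 0, "tz": 0, "ax": 0, "ay": 0, "az": 0}]'

```text
t: 14.75
eef_pos: [0.5076, 0.2219, 0.2777]
ee_rot: [0.516, 1.571, -0.651]
force: [-0.2, 0.7, 0.4]
width: 0.0414
```

```bash
python3 - <<'E'
from h import *
st();go(w(0,.033,.062))
im=save("side","s12")
cv2.imwrite("pics/c16.png",cv2.resize(im[205:240,330:400,::-1],None,fx=11,fy=11,interpolation=cv2.INTER_CUBIC))
cv2.imwrite("pics/c17.png",cv2.resize(im[140:260,310:430,::-1],None,fx=5,fy=5,interpolation=cv2.INTER_CUBIC))
print([np.round((np.array(proj("side",w(0,y,z)))-[205,330])[::-1]*11) for y,z in((.020,.039),(.046,.039),(.033,.081),(.016,.06),(.05,.06))])
E
```

```text
t 14.75
q [ 0.7657  0.2791 -0.4231  0.0002 -0.8685  1.2097]
eef_pos [0.5076 0.2219 0.2777]
ee_rot [ 0.5155  1.5707 -0.6506]
force [-0.2415  0.7408  0.3987]
moment [-0.1311 -0.0472 -0.0092]
width 0.0414
[[ 0.0001  0.9192  0.3937]
 [-0.0001  0.3937 -0.9192]
 [-1.      0.0001  0.0001]]
grasp [0.5076 0.2219 0.1187]
need (row units) [2.2699 0.0041 0.0191]
grasp in box mm [ -0.1067  33.4842 118.7474]
tool axes in box
 [[ 0.0001  1.      0.0022]
 [-0.0001  0.0022 -1.    ]
 [-1.      0.0001  0.0001]]
[array([261., 219.]), array([127., 214.]), array([207.,  75.]), array([289., 150.]), array([112., 144.])]
```

View pics/c16.png

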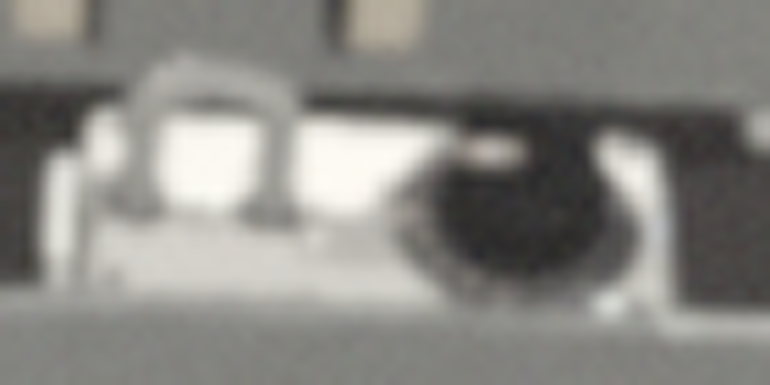

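View pics/c17.png

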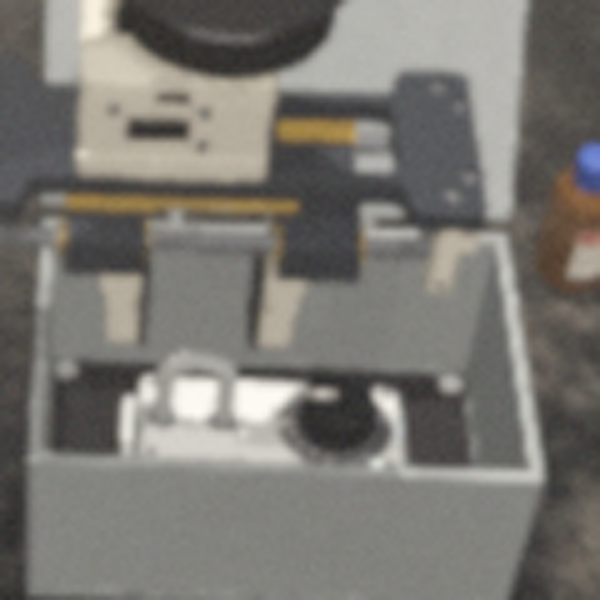

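Request:
play_rows --steps '[{"gripper": 0.47, "tx": 0, "ty": 0.03, "tz": 0.06, "ax": 0, "ay": 0, "az": 0}, {"gripper": 0.47, "tx": 0.6, "ty": 0, "tz": 0, "ax": 0, "ay": 0, "az": 0}, {"gripper": 0.47, "tx": 0.6, "ty": 0, "tz": 0, "ax": 0, "ay": 0, "az": 0}, {"gripper": 0.47, "tx": 0.6, "ty": 0, "tz": 0, "ax": 0, "ay": 0, "az": 0}, {"gripper": 0.47, "tx": 0.46, "ty": 0, "tz": 0, "ax": 0, "ay": 0, "az": 0}, {"gripper": 0.47, "tx": 0, "ty": 0, "tz": 0, "ax": 0, "ay": 0, "az": 0}, {"gripper": 0.47, "tx": 0, "ty": 0, "tz": 0, "ax": 0, "ay": 0, "az": 0}, {"gripper": 0.47, "tx": 0, "ty": 0, "tz": 0, "ax": 0, "ay": 0, "az": 0}]'

```text
t: 15.47
eef_pos: [0.5096, 0.2199, 0.2218]
ee_rot: [1.538, 1.57, 0.369]
force: [-0.2, -0.0, 0.1]
width: 0.0412
```

```bash
python3 - <<'E'
from h import *
st();go(w(0,.032,.062))
im=save("side","s13")
cv2.imwrite("pics/c18.png",cv2.resize(im[180:240,310:400,::-1],None,fx=8,fy=8,interpolation=cv2.INTER_CUBIC))
E
```

```text
t 15.4667
q [ 0.7602  0.3521 -0.477   0.0004 -0.7411  1.2125]
eef_pos [0.5096 0.2199 0.2218]
ee_rot [1.5377 1.5702 0.3691]
force [-0.2224 -0.0289  0.123 ]
moment [-0.0322  0.0232  0.012 ]
width 0.0412
[[ 0.0006  0.9202  0.3914]
 [ 0.0002  0.3914 -0.9202]
 [-1.      0.0006  0.    ]]
grasp [0.5097 0.2199 0.0628]
need (row units) [ 0.0309 -0.0437 -0.0467]
grasp in box mm [ 1.0915 30.8313 62.7721]
tool axes in box
 [[ 0.0006  1.     -0.0003]
 [-0.     -0.0003 -1.    ]
 [-1.      0.0006  0.    ]]
```

View pics/c18.png

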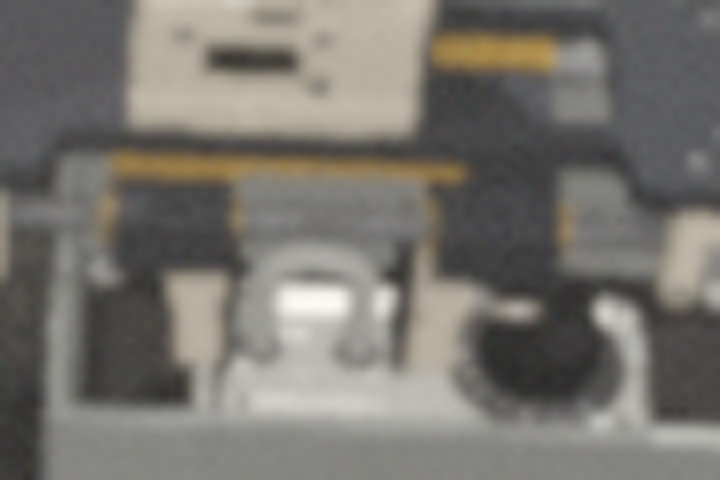

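Request:
play_rows --steps '[{"gripper": 0.3, "tx": 0, "ty": 0, "tz": 0, "ax": 0, "ay": 0, "az": 0}, {"gripper": 0.3, "tx": 0, "ty": 0, "tz": 0, "ax": 0, "ay": 0, "az": 0}, {"gripper": 0.3, "tx": 0, "ty": 0, "tz": 0, "ax": 0, "ay": 0, "az": 0}, {"gripper": 0.3, "tx": 0, "ty": 0, "tz": 0, "ax": 0, "ay": 0, "az": 0}, {"gripper": 0.3, "tx": 0, "ty": 0, "tz": 0, "ax": 0, "ay": 0, "az": 0}]' --newtons 45

```text
t: 15.93
eef_pos: [0.5094, 0.2204, 0.2219]
ee_rot: [1.729, 1.57, 0.561]
force: [-0.7, -0.9, 5.3]
width: 0.0325
```

Request:
play_rows --steps '[{"gripper": 0.3, "tx": -0.2, "ty": 0, "tz": 0, "ax": 0, "ay": 0, "az": 0}, {"gripper": 0.3, "tx": -0.2, "ty": 0, "tz": 0, "ax": 0, "ay": 0, "az": 0}, {"gripper": 0.3, "tx": -0.2, "ty": 0, "tz": 0, "ax": 0, "ay": 0, "az": 0}, {"gripper": 0.3, "tx": 0, "ty": 0, "tz": 0, "ax": 0, "ay": 0, "az": 0}]'

```text
t: 16.27
eef_pos: [0.5092, 0.2202, 0.2372]
ee_rot: [1.956, 1.57, 0.788]
force: [0.1, 0.2, -0.2]
width: 0.033
```

```bash
python3 - <<'E'
from h import *
st();go(w(0,.032,.062))
im=save("side","s14")
cv2.imwrite("pics/c19.png",cv2.resize(im[180:240,310:400,::-1],None,fx=8,fy=8,interpolation=cv2.INTER_CUBIC))
E
```

```text
t 16.2667
q [ 0.7612  0.3308 -0.4633 -0.     -0.7761  1.2123]
eef_pos [0.5092 0.2202 0.2372]
ee_rot [1.9556 1.5701 0.7875]
force [ 0.1447  0.1946 -0.2365]
moment [ 0.1896 -0.1747  0.0191]
width 0.033
[[ 0.0005  0.92    0.3919]
 [ 0.0005  0.3919 -0.92  ]
 [-1.      0.0007 -0.0003]]
grasp [0.5092 0.2202 0.0782]
need (row units) [ 0.6485 -0.031  -0.0264]
grasp in box mm [ 0.7656 31.3347 78.2133]
tool axes in box
 [[ 0.0007  1.      0.0002]
 [ 0.0003  0.0002 -1.    ]
 [-1.      0.0007 -0.0003]]
```

View pics/c19.png

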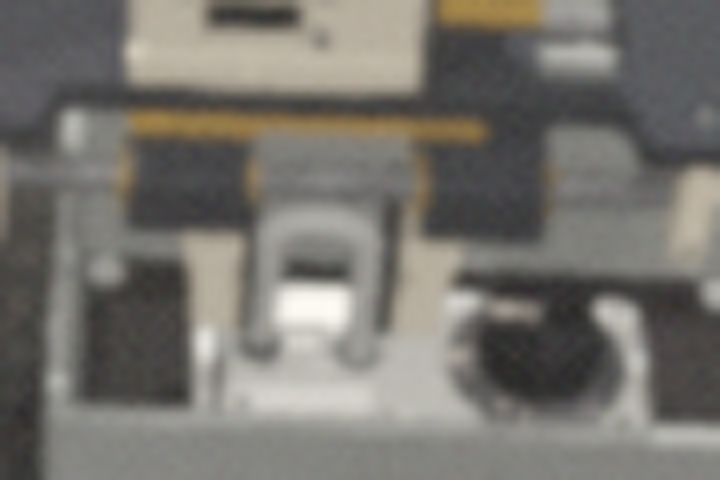

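Request:
play_rows --steps '[{"gripper": 0.3, "tx": -0.1, "ty": 0, "tz": 0, "ax": 0, "ay": 0, "az": 0}, {"gripper": 0.3, "tx": -0.1, "ty": 0, "tz": 0, "ax": 0, "ay": 0, "az": 0}, {"gripper": 0.3, "tx": -0.1, "ty": 0, "tz": 0, "ax": 0, "ay": 0, "az": 0}, {"gripper": 0.3, "tx": -0.15, "ty": 0, "tz": 0, "ax": 0, "ay": 0, "az": 0}, {"gripper": 0.3, "tx": -0.2, "ty": 0, "tz": 0, "ax": 0, "ay": 0, "az": 0}, {"gripper": 0.3, "tx": -0.2, "ty": 0, "tz": 0, "ax": 0, "ay": 0, "az": 0}, {"gripper": 0.3, "tx": -0.2, "ty": 0, "tz": 0, "ax": 0, "ay": 0, "az": 0}, {"gripper": 0.3, "tx": -0.2, "ty": 0, "tz": 0, "ax": 0, "ay": 0, "az": 0}, {"gripper": 0.3, "tx": 0, "ty": 0, "tz": 0, "ax": 0, "ay": 0, "az": 0}, {"gripper": 0.3, "tx": 0, "ty": 0, "tz": 0, "ax": 0, "ay": 0, "az": 0}]'

```text
t: 17.15
eef_pos: [0.5092, 0.2201, 0.2678]
ee_rot: [2.018, 1.57, 0.849]
force: [0.3, 0.2, -3.2]
width: 0.033
```

```bash
python3 - <<'E'
from h import *
st();go(w(0,.032,.29))
im=save("side","s15")
cv2.imwrite("pics/c20.png",cv2.resize(im[150:250,310:430,::-1],None,fx=6,fy=6,interpolation=cv2.INTER_CUBIC))
E
```

```text
t 17.15
q [ 0.7611  0.2919 -0.4324 -0.0001 -0.8457  1.2123]
eef_pos [0.5092 0.2201 0.2678]
ee_rot [2.0177 1.57   0.8495]
force [ 0.3283  0.2402 -3.1616]
moment [ 0.0577  0.0513 -0.0342]
width 0.033
[[ 0.0006  0.9201  0.3918]
 [ 0.0006  0.3918 -0.9201]
 [-1.      0.0008 -0.0004]]
grasp [0.5092 0.2202 0.1088]
need (row units) [-7.2466 -0.0256 -0.0295]
grasp in box mm [  0.7771  31.3284 108.8349]
tool axes in box
 [[ 0.0008  1.      0.    ]
 [ 0.0004  0.     -1.    ]
 [-1.      0.0008 -0.0004]]
```

View pics/c20.png

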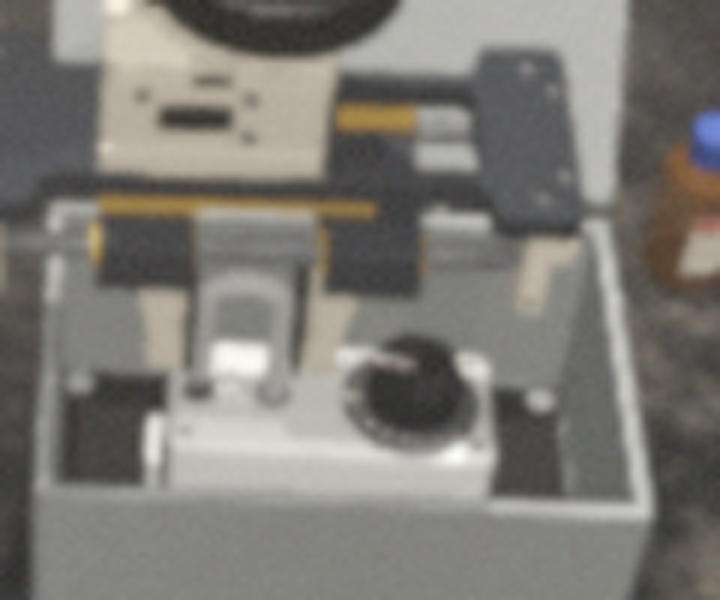

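Request:
play_rows --steps '[{"gripper": 0.3, "tx": -0.2, "ty": 0, "tz": 0, "ax": 0, "ay": 0, "az": 0}, {"gripper": 0.3, "tx": -0.3, "ty": 0, "tz": 0, "ax": 0, "ay": 0, "az": 0}, {"gripper": 0.3, "tx": -0.4, "ty": 0, "tz": 0, "ax": 0, "ay": 0, "az": 0}, {"gripper": 0.3, "tx": -0.5, "ty": 0, "tz": 0, "ax": 0, "ay": 0, "az": 0}, {"gripper": 0.3, "tx": -0.5, "ty": 0, "tz": 0, "ax": 0, "ay": 0, "az": 0}, {"gripper": 0.3, "tx": -0.5, "ty": 0, "tz": 0, "ax": 0, "ay": 0, "az": 0}, {"gripper": 0.3, "tx": -0.5, "ty": 0, "tz": 0, "ax": 0, "ay": 0, "az": 0}, {"gripper": 0.3, "tx": -0.5, "ty": 0, "tz": 0, "ax": 0, "ay": 0, "az": 0}, {"gripper": 0.3, "tx": -0.5, "ty": 0, "tz": 0, "ax": 0, "ay": 0, "az": 0}, {"gripper": 0.3, "tx": -0.5, "ty": 0, "tz": 0, "ax": 0, "ay": 0, "az": 0}, {"gripper": 0.3, "tx": -0.5, "ty": 0, "tz": 0, "ax": 0, "ay": 0, "az": 0}, {"gripper": 0.3, "tx": -0.5, "ty": 0, "tz": 0, "ax": 0, "ay": 0, "az": 0}, {"gripper": 0.3, "tx": -0.5, "ty": 0, "tz": 0, "ax": 0, "ay": 0, "az": 0}, {"gripper": 0.3, "tx": -0.5, "ty": 0, "tz": 0, "ax": 0, "ay": 0, "az": 0}, {"gripper": 0.3, "tx": -0.5, "ty": 0, "tz": 0, "ax": 0, "ay": 0, "az": 0}, {"gripper": 0.3, "tx": -0.5, "ty": 0, "tz": 0, "ax": 0, "ay": 0, "az": 0}, {"gripper": 0.3, "tx": -0.4, "ty": 0, "tz": 0, "ax": 0, "ay": 0, "az": 0}, {"gripper": 0.3, "tx": -0.3, "ty": 0, "tz": 0, "ax": 0, "ay": 0, "az": 0}, {"gripper": 0.3, "tx": -0.1, "ty": 0, "tz": 0, "ax": 0, "ay": 0, "az": 0}]'

```text
t: 18.78
eef_pos: [0.5092, 0.22, 0.4742]
ee_rot: [1.792, 1.569, 0.624]
force: [-0.7, 0.8, -4.0]
width: 0.0322
```

Request:
play_rows --steps '[{"gripper": 0.3, "tx": 0, "ty": 0, "tz": 0, "ax": 0, "ay": 0, "az": 0}, {"gripper": 0.3, "tx": 0, "ty": 0, "tz": 0, "ax": 0, "ay": 0, "az": 0}, {"gripper": 0.3, "tx": 0, "ty": 0, "tz": 0, "ax": 0, "ay": 0, "az": 0}, {"gripper": 0.3, "tx": 0, "ty": 0, "tz": 0, "ax": 0, "ay": 0, "az": 0}, {"gripper": 0.3, "tx": 0, "ty": 0, "tz": 0, "ax": 0, "ay": 0, "az": 0}, {"gripper": 0.3, "tx": 0, "ty": 0, "tz": 0, "ax": 0, "ay": 0, "az": 0}]'

```text
t: 19.28
eef_pos: [0.5092, 0.2201, 0.472]
ee_rot: [-1.234, 1.57, -2.403]
force: [0.6, 0.6, -3.5]
width: 0.0326
```

```bash
python3 - <<'E'
from h import *
st();go(w(0,.032,.29))
im=save("side","s16")
cv2.imwrite("pics/c21.png",cv2.resize(im[50:270,210:450,::-1],None,fx=3,fy=2.7,interpolation=cv2.INTER_CUBIC))
print([(x["location"],round(x["confidence"],2)) for x in finder.pinpoint("lid_tab","side")[:2]])
E
```

```text
t 19.2833
q [ 0.7611  0.1231 -0.1474 -0.     -1.301   1.2123]
eef_pos [0.5092 0.2201 0.472 ]
ee_rot [-1.2345  1.5701 -2.4027]
force [ 0.5561  0.6225 -3.4956]
moment [ 0.0833 -0.0082 -0.031 ]
width 0.0326
[[-0.0005  0.92    0.3918]
 [-0.0005  0.3918 -0.92  ]
 [-1.     -0.0007  0.0002]]
grasp [0.5091 0.22   0.313 ]
need (row units) [ 0.9203 -0.0211 -0.0312]
grasp in box mm [  0.5433  31.2265 313.0082]
tool axes in box
 [[-0.0007  1.      0.0001]
 [-0.0002  0.0001 -1.    ]
 [-1.     -0.0007  0.0002]]
[([108.7, 367.7], 0.57)]
```

View pics/c21.png

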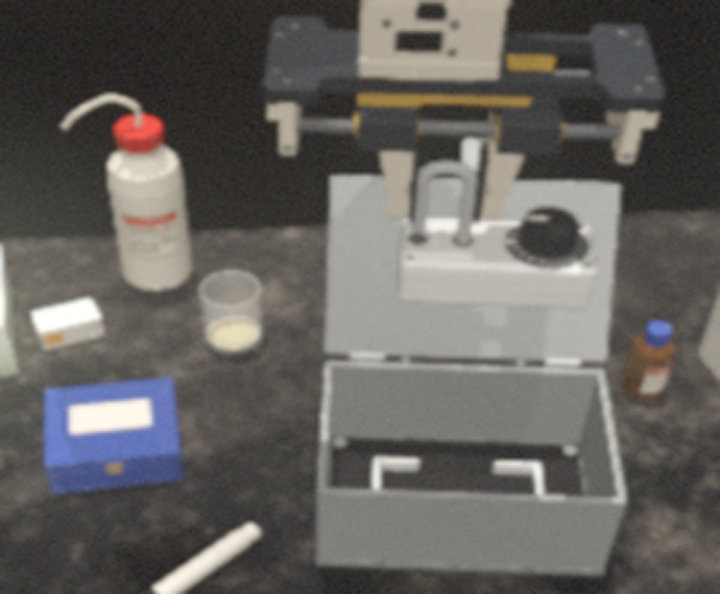

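```bash
python3 -c "
from station import job_done;print(job_done())"
```

```text
the job is handed in; nothing more can be done
None
```

The job is handed in: the lid is open on its stop, the lock is unlocked and lifted out, and the gripper holds it still by its shackle. It took about 19 s of the 67 s allowed.

1. **Lid:** I held it by the tab and swung it to about 1.87 rad. After release it fell back onto its stop. The tab's last detected position is within about a pixel of the expected 2.2 rad.
2. **Dial:** I turned it clockwise in two grips, from about 0.1–0.2 rad to 0.7, then to 1.4. With the fingers off, the line on the knob pointed at the shackle, and it still did once the lock was lifted.
3. **Shackle:** It slid about 15 mm with almost no resistance before the lock's weight came on, so the lock was open.
4. **Final hold:** The lock is held by both shackle legs with 45 N, and looks upright in the picture. Its underside is roughly 0.145 m above the box rim. The measured load of about 3.5 N fits a lock of about 0.4 kg.

The jar, slide box and pen look unmoved in the last side picture. I checked this only by eye, because the arm blocked much of the top camera's view of the box. The networks also missed the dial while it was in the box, so I read its angle from the side picture.

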